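# Stack the test-bench tray on the blue base frame

## Robot

A 6-joint arm with a two-finger parallel gripper is mounted at the origin on the work surface. World frame = base frame: x ahead of the robot, y to its left, z up, the work surface at z = 0. Lengths are in m, angles in rad, forces in N, time in s.
With the tool pointing down it reaches from about 0.375 to 0.9 m from the base axis. Payload 3.1 kg.
Tool frame: the origin (TCP) lies on the centre line of the jaws, within the pads' length; the fingertips stand robot.tip_reach ahead of it and the grasp point (between the pads) is the TCP (robot.tip_reach is the distance from the TCP to the fingertips, in m); z points along the fingers, y is the direction in which the jaws open and shut (so a half turn about z gives the same grasp; the last joint's range is limited). The gripper opens to 87 mm and grips with 3 to 60 N. Pads are 19 mm wide; open, the fingers measure 117 mm over their backs; the gripper's body (75 mm by 190 mm) begins 51 mm behind the grasp point.
Start: joints at [1.121, 0.527, 1.433, -0, 1.181, -0.178], TCP at [0.168, 0.602, 0.242] pointing down, gripper open.
Joint ranges: [-3.08, 3.08], [-0.75, 2.2], [0.22, 2.44], [-1.43, 4.57], [0, 2.65], [-2.85, 2.85]. Speed limits (rad/s): [2.79, 2.79, 3.14, 3.14, 3.14, 3.14].

## Interface

Orientations are given as a unit quaternion [x, y, z, w].
In Python, from rig import telemetry, viewer, robot gives the robot as it stands. The module is installed in compiled form; this text tells all that it offers.
- The arm moves only by the tool step_arm, never from a script. Its argument "targets" is a list of rows, each an object of numbers: "dx", "dy", "dz": the shift along the tool's x, y, z in m; "rx", "ry", "rz": the turn, a rotation vector about the tool's x, y, z in degrees. In form: [{"dx": .., "dy": .., "dz": .., "rx": .., "ry": .., "rz": ..}, ...]. A call has exactly 5 rows; each row is the pose to reach, as a shift and turn from the pose measured when the call began, along the tool's axes at that moment; what a row does not reach only later rows make up. A row lasts 1/8 s, in which the tool goes at most 62.5 mm and 10.7 degrees, less where a joint would pass 70% of its speed; a pose out of reach is approached as far as the arm can. A call with a gripper value outside its range is refused whole. "gripper" is the opening, from 0 (shut) to 1 (fully open), set as the call begins (left out, the last holds). The fingers move at their own pace and stop on an object; "force" is the grip in N (left out, the last holds). Time passes only in rows, so rows that repeat a pose let the fingers close, or fill a call up. It gives the time, the measured TCP pose, the force and the opening at its end, in the units of the state.
- telemetry.get_obs(): the state, without advancing time (a new reading comes with each control period).
- viewer.camera(name): name is "scene" or "side" or "wrist"; returns a dict with "img" (480x640x3 uint8, blue, green, red), "depth" (480x640 float32, m along the optical axis (not along the pixel's ray), 0 where there is no reading), "K" (3x3 intrinsics, pixels), "R" (3x3) and "t" (3): a world point X has camera coordinates R X + t. Camera axes: x right, y down, z forward; pixel columns grow to the right and rows downward; lengths in m; the calibration is good to about 2 mm. A picture is of the moment at which its call begins.
- robot.hand_in(): hands the job in, once; it reports no verdict.
The state is a dict: "time": time; "q": joint angles; "joint_velocities": joint speeds; "joint_torque": joint torques, N m; "position": TCP position; "tool_rot": TCP orientation; "ft_force": force on the tool from outside, world axes, zero at the start; "moment": the same for the moment, N m; "grip_width": finger opening in m.
Only numpy, scipy, OpenCV 4.12 (cv2) and the standard library are available. Lean on these libraries where they do the work, as an engineer would, in place of code of your own. Each camera call takes 0.05 s, during which the arm holds its last target.

## Task

Lift the tray frame by its orange handle and stack it on the blue base frame, lowering it until all four corner posts stand fully home in the four flared corner cups before you let go. Do not touch the grey base frame with the tray (its tall transformer blocks it), and do not knock over the glass radio valve that stands between the frames.

Things in the scene. Friction and masses are not known exactly. Their poses are not given: they have to be found in the camera images.
- tray_grip (a point): Centre of the orange handle bar (120 long in x, 16 wide in y, 22 mm tall; pinch across y from above) of the loose aluminium tray, 0.6 kg. Four 14 mm square corner posts at x +-65, y +-50 mm, feet 138 mm below this point, on the bench at first. Deck with green board 50 to 76 mm below this point; free beside the bar above it. z up; either way round fits.
- base_mid (a point): Middle of the fixed blue base (185 x 155, 60 mm tall, small green board inside), level with its cup floors, 22 mm above the bench; x along the long side, z up. Four square cups at x +-65, y +-50 mm: mouth 46 mm wide, 38 mm above the floor, funnelling to 26 mm at 10 mm, straight below. Posts home: handle centre 138 mm above this point.
- blocked_mid (a point): The same point of the fixed grey base, equal in shape but with a dark transformer in its middle, top 84 mm above the bench. Leave it alone. Blue base, grey base and tray change places from run to run.
- valve_mid (a point): Centre (half-way up) of a loose standing glass radio valve, 32 mm diameter, 85 mm tall, black foot, in one gap between the frames; easily tipped. A blue capacitor can, 34 mm diameter, 62 mm tall, stands in the other gap.

How it is judged:
By the outcome, as a careful person would: the job done as asked, in the order asked, and still so for the second after the job is handed in, with the robot touching nothing.
It also fails if it takes over 54 s, if anything falls off the work surface, if the arm or the gripper's body presses on something with over 40 N, if the wrist force passes 120 N, or if a joint passes its speed limit or range.

## Working session

There is one attempt and no reset: what is moved stays moved. The work goes in short steps, Python scripts to look and compute and a tool call to move; the robot and the scene stay as the last step left them, time stands still between calls to the robot, and variables do not carry over. Pictures are saved under pics/ and viewed, and the job is handed in when it is done.

Besides the shell and the picture viewer there is one more tool, called after "Emit:" by a JSON object that holds its "name" and its "arguments". step_arm: Moves the arm, as the interface text tells. Its arguments: {"type":"object","properties":{"targets":{"type":"array"},"gripper":{"type":"number"},"force":{"type":"number"}},"required":["targets"]}

```bash
mkdir -p pics; cat > h.py <<'E'
import numpy as np, cv2
from rig import telemetry, viewer, robot
def cam(n,save=None):
    c=viewer.camera(n)
    if save: cv2.imwrite('pics/'+save,c['img'])
    return c
def pts(c):
    d=c['depth'];v,u=np.indices(d.shape);K=c['K']
    X=np.stack([(u-K[0,2])/K[0,0]*d,(v-K[1,2])/K[1,1]*d,d],-1)
    return (X-c['t'])@c['R']
def ray(c,u,v,z):
    K=c['K'];r=c['R'].T@np.array([(u-K[0,2])/K[0,0],(v-K[1,2])/K[1,1],1]);o=-c['R'].T@c['t']
    return o+r*(z-o[2])/r[2]
E
python3 - <<'E'
from h import *
o=telemetry.get_obs();print(o, robot.tip_reach)
for n in ['scene','side','wrist']:
    c=cam(n,n+'0.png');print(n,-c['R'].T@c['t'],c['R'][2])
    np.savez('/tmp/%s0.npz'%n,**c)
E
```

```text
{'time': 0.0, 'q': array([ 1.12049289e+00,  5.28457841e-01,  1.43391859e+00, -5.04038428e-05,
        1.18136279e+00, -1.78503648e-01]), 'joint_velocities': array([-2.90730475e-03,  8.34301962e-04,  1.19912116e-05, -3.03657417e-04,
       -3.30018402e-04, -1.88399874e-03]), 'joint_torque': array([ 9.95518967e-04, -4.40037167e+01, -1.76589149e+01,  6.33549783e-02,
        5.83472766e-02, -1.29342466e-04]), 'position': array([0.16747071, 0.60142405, 0.24057151]), 'tool_rot': array([ 1.35472379e-01,  9.90780542e-01, -1.02788034e-03, -3.09750304e-04]), 'ft_force': array([-1.38955594, -0.00350034,  0.60065306]), 'moment': array([ 0.07141223,  0.00068579, -0.00923766]), 'grip_width': 0.0869728059195396} 0.019
scene [ 1.29389971 -0.4849778   0.85342422] [-0.65422507  0.40545958 -0.63842938]
side [0.472528   0.81774421 0.70950513] [ 0.05682492 -0.8080439  -0.58637529]
wrist [0.08746871 0.62447484 0.38385592] [ 0.29209584 -0.0838753  -0.95270402]
```

View pics/scene0.png

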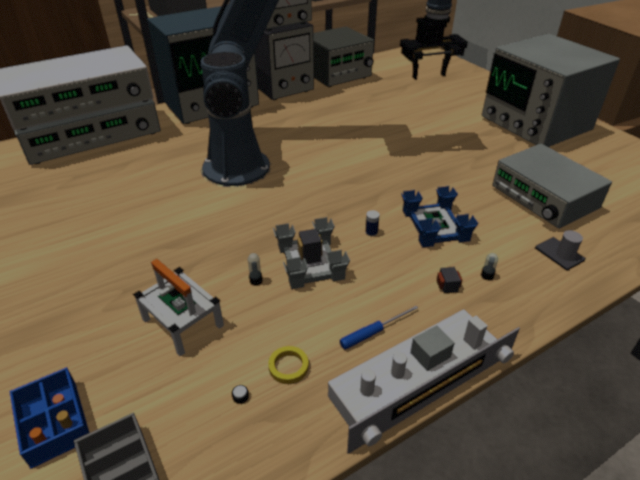

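View pics/side0.png

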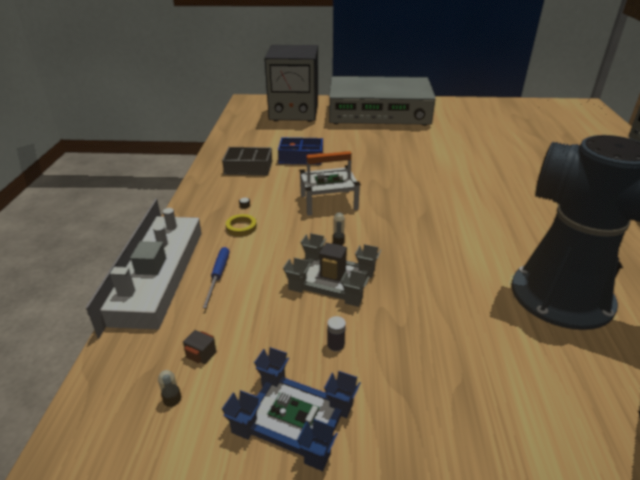

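View pics/wrist0.png

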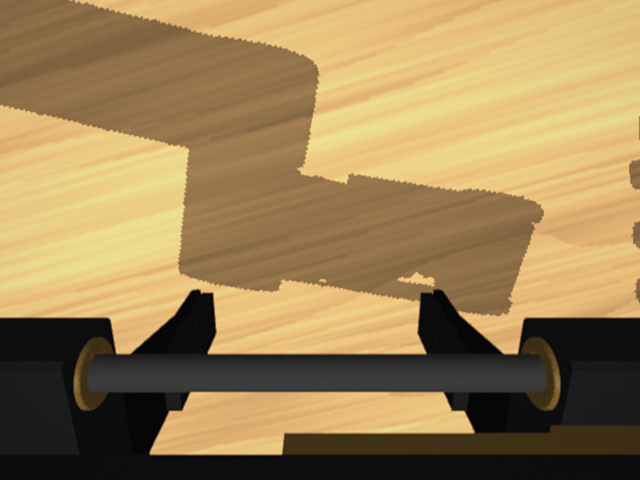

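The scene view shows the tray with its orange bar at about (172,277), the valve at (255,268), the grey base at (312,250), the can at (372,222) and the blue base at (437,215). The side view shows the same order. I'll measure these next.

```bash
python3 - <<'E'
from h import *
for n in ['scene','side']:
    c=dict(np.load('/tmp/%s0.npz'%n)); P=pts(c); ok=c['depth']>0
    hsv=cv2.cvtColor(c['img'],cv2.COLOR_BGR2HSV);H,S,V=[hsv[...,i].astype(int) for i in range(3)]
    x0,y0,x1,y1=(140,250,200,300) if n=='scene' else (300,145,360,170)
    box=np.zeros(ok.shape,bool);box[y0:y1,x0:x1]=1
    m=box&ok&(H<14)&(S>150)&(P[...,2]>0.11)
    Q=P[m];zt=np.percentile(Q[:,2],95);print(n,'orange',m.sum(),'z',np.percentile(Q[:,2],[5,50,95]))
    # top face
    T=Q[Q[:,2]>zt-.006];r=cv2.minAreaRect((T[:,:2]*1000).astype(np.float32));print(r,T.mean(0))
    m2=(box&(H<14)&(S>150)).astype(np.uint8)
    box[:]=0
    x0,y0,x1,y1=(395,180,485,250) if n=='scene' else (220,340,365,470)
    box[y0:y1,x0:x1]=1
    m=box&ok&(H>100)&(H<130)&(S>100)&(P[...,2]>0.045)
    Q=P[m];print('blue',m.sum(),Q[:,2].max())
    k,l,st,ce=cv2.connectedComponentsWithStats((m).astype(np.uint8))
    for i in range(1,k):
        if st[i,4]>15:
            q=P[l==i]; print(st[i],ce[i],q.min(0),q.max(0),np.median(q[:,2]))
    print(cv2.minAreaRect((Q[:,:2]*1000).astype(np.float32)))
    # overall obstacles
    big=cv2.resize(c['img'][150:330,120:500] if n=='scene' else c['img'][130:480,150:400],None,fx=2 ,fy=2,interpolation=cv2.INTER_CUBIC)
    cv2.imwrite('pics/%s0b.png'%n,big)
# valve, can, greys
    for nm,(u0,v0,u1,v1) in (dict(valve=(245,250,265,286),can=(363,207,382,237),grey=(272,215,350,288)) if n=='scene' else dict(valve=(330,210,347,245),can=(325,315,348,350),grey=(284,232,380,304))).items():
        Q=P[v0:v1,u0:u1][ok[v0:v1,u0:u1]];Q=Q[Q[:,2]>.03]
        print(nm,Q.min(0).round(3),Q.max(0).round(3),Q.mean(0).round(3))
E
```

```text
scene orange 455 z [0.13468162 0.14787846 0.15072538]
((520.413818359375, -359.5491943359375), (120.41796112060547, 15.734749794006348), 14.019728660583496) [ 0.52187563 -0.35982409  0.14859288]
blue 606 0.06391028229776466
[438 187  19  14 129] [446.49612403 193.96124031] [0.47762092 0.37484479 0.04502297] [0.53179618 0.42815182 0.06386896] 0.05246226458935422
[403 191  11  13  53] [407.71698113 194.67924528] [0.44225796 0.28266035 0.04511742] [0.47661267 0.33149264 0.06109416] 0.05122140536865901
[408 193  13  13  70] [414.87142857 199.92857143] [0.46195668 0.2849157  0.04513076] [0.49719782 0.33588528 0.06331474] 0.0546738620498111
[454 215  14  15  81] [459.90123457 219.92592593] [0.59804348 0.3290736  0.04541568] [0.63452889 0.37974541 0.06391028] 0.05293408725853192
[417 219  24  17 189] [428.66137566 226.51851852] [0.56229124 0.2346851  0.04506828] [0.62002504 0.29149759 0.06315385] 0.0538841784939143
[462 218  15  13  83] [470.07228916 224.97590361] [0.62019639 0.33329933 0.04570265] [0.6521163  0.382082   0.06312306] 0.054060340531654025
((547.2692260742188, 333.053894042968
[... 1227 characters left out ...]
10714 439.87053571] [0.49310486 0.38121305 0.04506576] [0.53069941 0.43420736 0.06155024] 0.05681018616259752
[326 424   9   4  21] [329.80952381 425.42857143] [0.4774423  0.38260879 0.05701939] [0.48954432 0.38833779 0.06210545] 0.05989358506902034
[327 437   7  16  26] [329.5        445.76923077] [0.47831038 0.39739153 0.04519677] [0.48658711 0.42835032 0.06067577] 0.05347204349458619
((547.0870971679688, 349.6189880371094), (123.7584457397461, 173.05392456054688), 69.34525299072266)
valve [ 0.47  -0.174  0.03 ] [ 0.501 -0.042  0.085] [ 0.483 -0.155  0.06 ]
can [0.463 0.156 0.03 ] [0.496 0.191 0.064] [0.479 0.179 0.053]
grey [ 0.392 -0.164  0.03 ] [0.596 0.072 0.087] [ 0.492 -0.021  0.053]
```

```bash
ls pics
```

```text
scene0.png
scene0b.png
side0.png
side0b.png
wrist0.png
```

```bash
cat >> h.py <<'E'
from scipy.spatial.transform import Rotation as Ro
def goalR(yawy):
    a=np.radians(yawy);y=np.array([np.cos(a),np.sin(a),0]);z=np.array([0,0,-1.]);x=np.cross(y,z)
    return np.stack([x,y,z],1)
def go(p,yawy,n=5):
    o=telemetry.get_obs();R0=Ro.from_quat(o['tool_rot']).as_matrix()
    d=R0.T@(np.array(p)-o['position']);rv=np.degrees(Ro.from_matrix(R0.T@goalR(yawy)).as_rotvec())
    y=R0[:,1];print('t',o['time'],'pos',o['position'].round(4),'yawy',np.degrees(np.arctan2(y[1],y[0])).round(2),'F',o['ft_force'].round(2),'w',o['grip_width'].round(4))
    for i in range(1,n+1): print((d*i/n).round(3),(rv*i/n).round(1))
E
python3 -c "
from h import *
go([.48,.33,.36],44,10)"
```

```text
Traceback (most recent call last):
  File "h.py", line 21, in go
    y=R0[:,1];print('t',o['time'],'pos',o['position'].round(4),'yawy',np.degrees(np.arctan2(y[1],y[0])).round(2),'F',o['ft_force'].round(2),'w',o['grip_width'].round(4))
                                                                                                                                                ^^^^^^^^^^^^^^^^^^^^^
AttributeError: 'float' object has no attribute 'round'
```

View pics/scene0b.png

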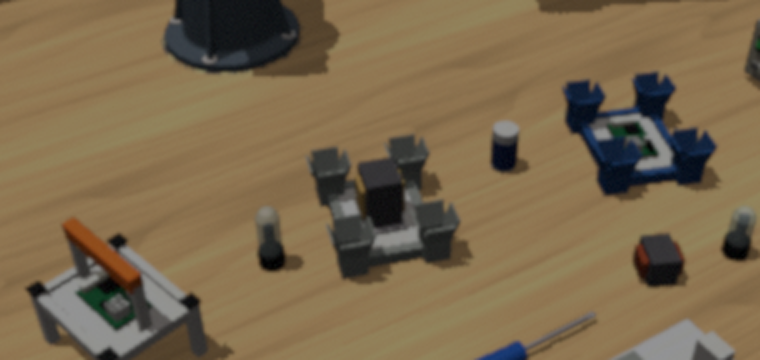

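The enlarged view confirms the layout: tray at bottom left, valve at (268,240), grey base with its transformer at (385,200), can at (505,145), blue base at (640,135).

```bash
sed -i "s/o\['grip_width'\].round(4)/round(o['grip_width'],4)/" h.py
python3 -c "
from h import *
go([.48,.33,.36],44,10)"
```

```text
t 0.15 pos [0.1675 0.6016 0.2408] yawy 74.43 F [-0.23 -0.25 -0.4 ] w 0.0872
[-0.037 -0.018 -0.012] [-0.  0.  3.]
[-0.075 -0.036 -0.024] [-0.   0.   6.1]
[-0.112 -0.053 -0.036] [-0.   0.   9.1]
[-0.15  -0.071 -0.048] [-0.   0.  12.2]
[-0.187 -0.089 -0.06 ] [-0.   0.  15.2]
[-0.224 -0.107 -0.071] [-0.1  0.  18.3]
[-0.262 -0.125 -0.083] [-0.1  0.  21.3]
[-0.299 -0.142 -0.095] [-0.1  0.  24.3]
[-0.336 -0.16  -0.107] [-0.1  0.  27.4]
[-0.374 -0.178 -0.119] [-0.1  0.  30.4]
```

Emit:
{"name": "step_arm", "arguments": {"targets": [{"dx":-0.037,"dy":-0.018,"dz":-0.024,"rz":3},{"dx":-0.075,"dy":-0.036,"dz":-0.048,"rz":6},{"dx":-0.112,"dy":-0.053,"dz":-0.07,"rz":9},{"dx":-0.15,"dy":-0.071,"dz":-0.09,"rz":12},{"dx":-0.187,"dy":-0.089,"dz":-0.12,"rz":15}], "gripper": 1}}

```text
invalid input
```

```bash
python3 -c "
from h import *
go([.48,.33,.36],44,5)"
```

```text
t 0.15 pos [0.1675 0.6016 0.2408] yawy 74.43 F [-0.23 -0.25 -0.4 ] w 0.0872
[-0.075 -0.036 -0.024] [-0.   0.   6.1]
[-0.15  -0.071 -0.048] [-0.   0.  12.2]
[-0.224 -0.107 -0.071] [-0.1  0.  18.3]
[-0.299 -0.142 -0.095] [-0.1  0.  24.3]
[-0.374 -0.178 -0.119] [-0.1  0.  30.4]
```

Probably every field is required.

Emit:
{"name": "step_arm", "arguments": {"targets": [{"dx":-0.037,"dy":-0.018,"dz":-0.024,"rx":0,"ry":0,"rz":3},{"dx":-0.075,"dy":-0.036,"dz":-0.048,"rx":0,"ry":0,"rz":6},{"dx":-0.112,"dy":-0.053,"dz":-0.07,"rx":0,"ry":0,"rz":9},{"dx":-0.15,"dy":-0.071,"dz":-0.09,"rx":0,"ry":0,"rz":12},{"dx":-0.187,"dy":-0.089,"dz":-0.12,"rx":0,"ry":0,"rz":15}], "gripper": 1}}

```text
time: 0.78
position: [0.3243, 0.4643, 0.3606]
tool_rot: [0.264, 0.964, -0.002, -0.001]
ft_force: [0.6, 1.1, 0.6]
grip_width: 0.0871
```

```bash
python3 -c "
from h import *
go([.48,.33,.36],44,5)"
```

```text
t 0.775 pos [0.3243 0.4643 0.3606] yawy 59.33 F [0.64 1.14 0.65] w 0.0871
[-0.04  -0.007  0.   ] [-0.   0.   3.1]
[-0.081 -0.014  0.   ] [-0.1  0.   6.1]
[-0.121 -0.022  0.   ] [-0.1  0.   9.2]
[-0.162 -0.029  0.   ] [-0.2  0.  12.3]
[-0.202 -0.036  0.001] [-0.2  0.  15.3]
```

Emit:
{"name": "step_arm", "arguments": {"targets": [{"dx":-0.05,"dy":-0.01,"dz":0,"rx":0,"ry":0,"rz":4},{"dx":-0.1,"dy":-0.02,"dz":0,"rx":0,"ry":0,"rz":8},{"dx":-0.15,"dy":-0.03,"dz":0,"rx":0,"ry":0,"rz":12},{"dx":-0.2,"dy":-0.036,"dz":0,"rx":0,"ry":0,"rz":15},{"dx":-0.2,"dy":-0.036,"dz":0,"rx":0,"ry":0,"rz":15}]}}

```text
time: 1.4
position: [0.4806, 0.3289, 0.36]
tool_rot: [0.39, 0.921, -0.002, -0.0]
ft_force: [-0.9, 0.5, 0.5]
grip_width: 0.0872
```

```bash
python3 -c "
from h import *
c=cam('wrist','wrist1.png');np.savez('/tmp/wrist1.npz',**c)
o=telemetry.get_obs();print(o['position'],np.abs(o['joint_velocities']).max())"
```

```text
[0.47885125 0.3301231  0.35998406] 0.04542009534814102
```

View pics/wrist1.png

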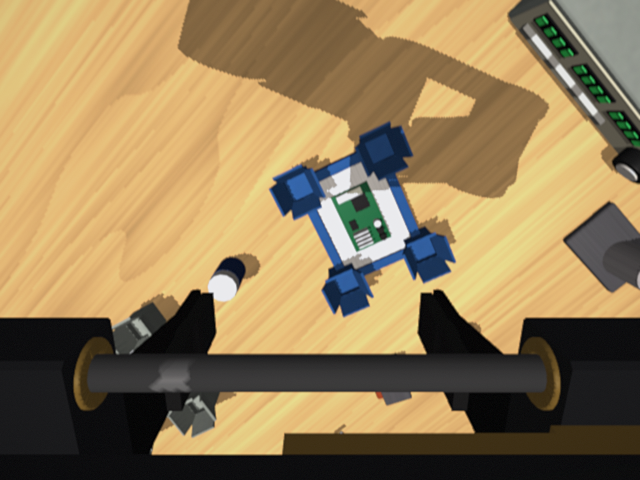

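The wrist view shows all four blue cups at about (298,190), (384,150), (348,290) and (430,253). I'll measure the rims from this picture.

```bash
python3 - <<'E'
from h import *
c=dict(np.load('/tmp/wrist1.npz'));P=pts(c)
hsv=cv2.cvtColor(c['img'],cv2.COLOR_BGR2HSV);H,S=hsv[...,0].astype(int),hsv[...,1].astype(int)
m=(H>100)&(H<130)&(S>100);b=np.zeros_like(m);b[110:330,262:470]=1;m&=b
Q=P[m];print(m.sum(),Q[:,2].min(),Q[:,2].max())
for zt in (.05,.055,.058):
    T=Q[Q[:,2]>zt];print(cv2.minAreaRect((T[:,:2]*1000).astype(np.float32)),T.mean(0))
# cup floors
f=m&(P[...,2]>.018)&(P[...,2]<.027)
# whole base silhouettes via rim of tops per cup
top=(m&(P[...,2]>.045)).astype(np.uint8)
k,l,st,ce=cv2.connectedComponentsWithStats(cv2.dilate(top,np.ones((5,5))))
l[top==0]=0
C=[]
for i in range(1,k):
    q=P[l==i];q=q[q[:,2]>.055]
    if len(q)>30:
        r=cv2.minAreaRect((q[:,:2]*1000).astype(np.float32));print(st[i],r);C.append(r[0])
C=np.array(C);print(C.mean(0))
print([ (np.linalg.norm(C[i]-C[j]).round(1),np.degrees(np.arctan2(*(C[j]-C[i])[::-1])).round(2)) for i in range(len(C)) for j in range(i)])
k,l,st,ce=cv2.connectedComponentsWithStats(f.astype(np.uint8))
for i in range(1,k):
    if st[i,4]>20: print('floor',st[i],P[l==i].mean(0))
# green board
E
```

```text
9450 0.00507309691821221 0.5030190378295134
((525.4930419921875, 342.74993896484375), (150.49160766601562, 224.46653747558594), 69.57474517822266) [0.54103999 0.34001693 0.0673499 ]
((525.4930419921875, 342.74993896484375), (150.49160766601562, 224.46653747558594), 69.57474517822266) [0.53810105 0.34134784 0.073895  ]
((525.4930419921875, 342.74993896484375), (150.49160766601562, 224.46653747558594), 69.57474517822266) [0.53475905 0.34270151 0.08084665]
[ 354  121   60   61 1833] ((478.4541015625, 408.3710632324219), (54.1123161315918, 102.78138732910156), 80.62676239013672)
[ 268  163   59   58 1898] ((446.4764404296875, 330.56396484375), (57.02256774902344, 114.19922637939453), 47.785980224609375)
[ 400  231   57   53 1613] ((539.8429565429688, 383.5312805175781), (51.88261032104492, 227.5233917236328), 73.95374298095703)
[ 320  267   55   51 1501] ((511.6712951660156, 309.56402587890625), (53.40633773803711, 232.94789123535156), 60.573917388916016)
[494.11119843 358.00758362]
[(np.float64(84.1), np.float64(67.66)), (np.float64(66.2), np.float64(157.97)), (np.float64(107.3), np.flo
[... 254 characters left out ...]
876917]
floor [284 173  30  29 495] [0.4693847  0.30951237 0.02220506]
floor [387 175  14  20  82] [0.54558039 0.38797442 0.01865745]
floor [396 193  12  14  64] [0.56549151 0.38178071 0.018678  ]
floor [399 205  30  38 205] [0.59760671 0.36844979 0.01991826]
floor [311 211  26  51 196] [0.53102965 0.28777704 0.01871542]
floor [410 238  27  25 387] [0.62896892 0.35799373 0.02227763]
floor [394 250   9   9  26] [0.61345085 0.33452815 0.01867829]
floor [380 254  19  12  69] [0.6100155  0.3212793  0.01867089]
floor [330 261  22  16  96] [0.5739154  0.27165241 0.02127842]
floor [358 261  25  14  93] [0.60147466 0.29829913 0.01872769]
floor [333 272  27  24 354] [0.59342239 0.26295056 0.02236747]
```

```bash
python3 - <<'E'
from h import *
c=dict(np.load('/tmp/wrist1.npz'));P=pts(c)
hsv=cv2.cvtColor(c['img'],cv2.COLOR_BGR2HSV);H,S=hsv[...,0].astype(int),hsv[...,1].astype(int)
m=(H>100)&(H<130)&(S>100);b=np.zeros_like(m);b[110:330,262:470]=1;m&=b
for lo in (.045,.052,.056):
    m2=(m&(P[...,2]>lo)&(P[...,2]<.0635)).astype(np.uint8)
    T=P[m2>0];print(len(T),cv2.minAreaRect((T[:,:2]*1000).astype(np.float32)))
C=[]
for cx,cy in [(.5047,.4043),(.4694,.3095),(.629,.358),(.5934,.263)]:
    q=T[np.hypot(T[:,0]-cx,T[:,1]-cy)<.042]
    r=cv2.minAreaRect((q[:,:2]*1000).astype(np.float32));print(len(q),r);C.append(r[0])
print(np.mean(C,0))
E
```

```text
3421 ((546.395263671875, 334.96600341796875), (150.49160766601562, 179.85743713378906), 69.57474517822266)
2285 ((546.395263671875, 334.96600341796875), (150.49160766601562, 179.85743713378906), 69.57474517822266)
1612 ((546.395263671875, 334.96600341796875), (150.49160766601562, 179.85743713378906), 69.57474517822266)
467 ((503.9049072265625, 403.66766357421875), (51.113243103027344, 51.454898834228516), 68.83077239990234)
433 ((468.6722106933594, 310.69940185546875), (50.76993942260742, 51.61799240112305), 68.14287567138672)
368 ((624.4904174804688, 359.0338439941406), (50.958465576171875, 50.34564208984375), 69.83082580566406)
344 ((589.5776977539062, 265.9145812988281), (50.5852165222168, 49.99424743652344), 70.54971313476562)
[546.66130829 334.82887268]
```

```bash
python3 -c "
from h import *
go([.6,.08,.36],4,5)"
```

```text
t 1.45 pos [0.4789 0.3301 0.36  ] yawy 44.16 F [-0.78  0.    0.27] w 0.0874
[-0.053 -0.017  0.   ] [-0.1  0.   8. ]
[-0.106 -0.035  0.   ] [-0.1  0.  16.1]
[-0.158 -0.052  0.   ] [-0.2  0.1 24.1]
[-0.211 -0.07   0.   ] [-0.2  0.1 32.1]
[-0.264 -0.087  0.   ] [-0.3  0.1 40.2]
```

Emit:
{"name": "step_arm", "arguments": {"targets": [{"dx":-0.053,"dy":-0.017,"dz":0,"rx":0,"ry":0,"rz":8},{"dx":-0.106,"dy":-0.035,"dz":0,"rx":0,"ry":0,"rz":16},{"dx":-0.158,"dy":-0.052,"dz":0,"rx":0,"ry":0,"rz":24},{"dx":-0.211,"dy":-0.07,"dz":0,"rx":0,"ry":0,"rz":32},{"dx":-0.264,"dy":-0.087,"dz":0,"rx":0,"ry":0,"rz":40}]}}

```text
time: 2.08
position: [0.6, 0.0802, 0.3604]
tool_rot: [0.682, 0.732, -0.003, -0.001]
ft_force: [0.1, 0.7, 0.0]
grip_width: 0.0871
```

```bash
python3 -c "
from h import *
go([.6,-.16,.36],-36,5)"
```

```text
t 2.075 pos [0.6    0.0802 0.3604] yawy 4.03 F [0.07 0.72 0.03] w 0.0871
[-0.048 -0.003  0.   ] [-0.  0.  8.]
[-0.096 -0.007  0.   ] [-0.1  0.1 16. ]
[-0.144 -0.01   0.001] [-0.1  0.1 24. ]
[-0.192 -0.014  0.001] [-0.2  0.2 32. ]
[-0.24  -0.017  0.001] [-0.2  0.2 40. ]
```

Emit:
{"name": "step_arm", "arguments": {"targets": [{"dx":-0.048,"dy":-0.003,"dz":0,"rx":0,"ry":0,"rz":8},{"dx":-0.096,"dy":-0.007,"dz":0,"rx":0,"ry":0,"rz":16},{"dx":-0.144,"dy":-0.01,"dz":0,"rx":0,"ry":0,"rz":24},{"dx":-0.192,"dy":-0.014,"dz":0,"rx":0,"ry":0,"rz":32},{"dx":-0.24,"dy":-0.017,"dz":0,"rx":0,"ry":0,"rz":40}]}}

```text
time: 2.7
position: [0.5996, -0.1599, 0.3609]
tool_rot: [0.891, 0.453, -0.003, -0.0]
ft_force: [0.3, -1.0, -0.6]
grip_width: 0.087
```

```bash
python3 -c "
from h import *
go([.52,-.34,.36],-76,5)"
```

```text
t 2.7 pos [ 0.5996 -0.1599  0.3609] yawy -36.1 F [ 0.3  -0.98 -0.58] w 0.087
[-0.038  0.008  0.   ] [-0.   0.1  8. ]
[-0.077  0.017  0.001] [-0.   0.1 16. ]
[-0.115  0.025  0.001] [-0.   0.2 23.9]
[-0.154  0.033  0.001] [-0.1  0.2 31.9]
[-0.192  0.042  0.002] [-0.1  0.3 39.9]
```

Emit:
{"name": "step_arm", "arguments": {"targets": [{"dx":-0.048,"dy":0.01,"dz":0,"rx":0,"ry":0,"rz":10},{"dx":-0.096,"dy":0.021,"dz":0,"rx":0,"ry":0,"rz":20},{"dx":-0.144,"dy":0.031,"dz":0,"rx":0,"ry":0,"rz":30},{"dx":-0.192,"dy":0.042,"dz":0,"rx":0,"ry":0,"rz":40},{"dx":-0.192,"dy":0.042,"dz":0,"rx":0,"ry":0,"rz":40}]}}

```text
time: 3.32
position: [0.5194, -0.3414, 0.3612]
tool_rot: [0.993, 0.119, -0.003, 0.0]
ft_force: [0.7, -0.3, 0.2]
grip_width: 0.0872
```

```bash
python3 - <<'E'
from h import *
c=cam('wrist','wrist2.png');np.savez('/tmp/wrist2.npz',**c);P=pts(c)
hsv=cv2.cvtColor(c['img'],cv2.COLOR_BGR2HSV);H,S=hsv[...,0].astype(int),hsv[...,1].astype(int)
m=(H<14)&(S>150)&(P[...,2]>.14)&(P[...,2]<.154)
T=P[m];print(len(T),T[:,2].mean(),cv2.minAreaRect((T[:,:2]*1000).astype(np.float32)),T.mean(0))
go([.52,-.3595,.25],-76,5)
E
```

```text
947 0.1481316986333425 ((519.042724609375, -359.3590087890625), (118.48285675048828, 15.342400550842285), 14.831033706665039) [ 0.54049704 -0.35227964  0.1481317 ]
t 3.375 pos [ 0.5201 -0.3396  0.3612] yawy -76.12 F [-0.4  -0.13 -0.7 ] w 0.0871
[-0.001  0.004  0.022] [-0.   0.1 -0. ]
[-0.002  0.008  0.044] [-0.   0.1 -0. ]
[-0.003  0.012  0.067] [-0.   0.2 -0.1]
[-0.003  0.016  0.089] [-0.1  0.2 -0.1]
[-0.004  0.019  0.111] [-0.1  0.3 -0.1]
```

View pics/wrist2.png

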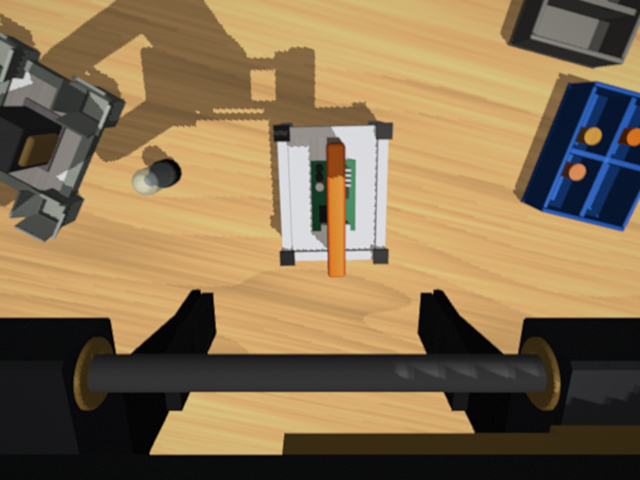

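The wrist view shows the bar from (335,145) to (337,275), with the jaws on either side of it. Next I descend.

Emit:
{"name": "step_arm", "arguments": {"targets": [{"dx":-0.001,"dy":0.005,"dz":0.022,"rx":0,"ry":0.1,"rz":-0.2},{"dx":-0.002,"dy":0.01,"dz":0.05,"rx":0,"ry":0.1,"rz":-0.4},{"dx":-0.003,"dy":0.015,"dz":0.085,"rx":0,"ry":0.2,"rz":-0.6},{"dx":-0.004,"dy":0.019,"dz":0.12,"rx":0,"ry":0.3,"rz":-0.6},{"dx":-0.004,"dy":0.019,"dz":0.14,"rx":0,"ry":0.3,"rz":-0.6}]}}

```text
time: 4.0
position: [0.5203, -0.3559, 0.2192]
tool_rot: [0.992, 0.128, -0.001, -0.002]
ft_force: [0.1, 0.6, -0.8]
grip_width: 0.087
```

```bash
python3 -c "
from h import *
go([.5197,-.3594,.138],-75.6,5)"
```

```text
t 4.0 pos [ 0.5203 -0.3559  0.2192] yawy -75.31 F [ 0.15  0.58 -0.8 ] w 0.087
[-0.     0.001  0.016] [-0.1  0.   0.1]
[-0.001  0.001  0.032] [-0.1  0.   0.1]
[-0.001  0.002  0.049] [-0.2  0.   0.2]
[-0.001  0.003  0.065] [-0.2  0.1  0.2]
[-0.001  0.004  0.081] [-0.3  0.1  0.3]
```

Emit:
{"name": "step_arm", "arguments": {"targets": [{"dx":0,"dy":0.001,"dz":0.02,"rx":-0.1,"ry":0,"rz":0.1},{"dx":-0.001,"dy":0.002,"dz":0.04,"rx":-0.2,"ry":0,"rz":0.2},{"dx":-0.001,"dy":0.004,"dz":0.06,"rx":-0.3,"ry":0.1,"rz":0.2},{"dx":-0.001,"dy":0.004,"dz":0.081,"rx":-0.3,"ry":0.1,"rz":0.2},{"dx":-0.001,"dy":0.004,"dz":0.081,"rx":-0.3,"ry":0.1,"rz":0.2}]}}

```text
time: 4.62
position: [0.5201, -0.3564, 0.1366]
tool_rot: [0.992, 0.128, -0.001, -0.002]
ft_force: [0.6, 0.4, 0.1]
grip_width: 0.0871
```

```bash
python3 -c "
from h import *
go([.5197,-.3594,.138],-75.6,1)
cam('scene','scene3.png');cam('wrist','wrist3.png')"
```

```text
t 4.625 pos [ 0.5201 -0.3564  0.1366] yawy -75.31 F [0.62 0.38 0.12] w 0.0871
[-0.001  0.003 -0.001] [-0.2  0.1  0.3]
```

View pics/wrist3.png

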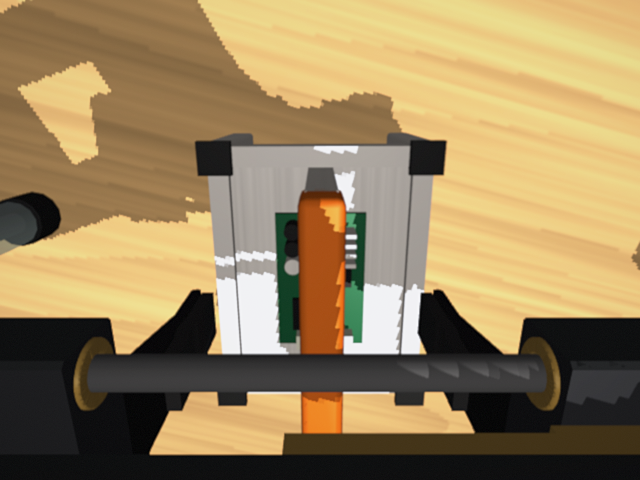

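The bar runs from (322,200) to (322,430), between the jaws and about centred. I'll close now.

Emit:
{"name": "step_arm", "arguments": {"targets": [{"dx":-0.001,"dy":0.002,"dz":-0.001,"rx":-0.2,"ry":0,"rz":0.2},{"dx":-0.001,"dy":0.002,"dz":-0.001,"rx":-0.2,"ry":0,"rz":0.2},{"dx":-0.001,"dy":0.002,"dz":-0.001,"rx":-0.2,"ry":0,"rz":0.2},{"dx":-0.001,"dy":0.002,"dz":-0.001,"rx":-0.2,"ry":0,"rz":0.2},{"dx":-0.001,"dy":0.002,"dz":-0.001,"rx":-0.2,"ry":0,"rz":0.2}], "gripper": 0, "force": 40}}

```text
time: 5.35
position: [0.5205, -0.3606, 0.1396]
tool_rot: [0.992, 0.126, 0.001, 0.002]
ft_force: [0.1, 0.1, -0.5]
grip_width: 0.0449
```

```bash
python3 -c "
from h import *
go([.5197,-.3594,.17],-75.6,5)"
```

```text
t 5.35 pos [ 0.5205 -0.3606  0.1396] yawy -75.58 F [ 0.12  0.13 -0.47] w 0.0449
[-0.    -0.    -0.006] [ 0. -0.  0.]
[-0.    -0.    -0.012] [ 0.1 -0.   0. ]
[-0.    -0.001 -0.018] [ 0.1 -0.   0. ]
[-0.    -0.001 -0.024] [ 0.2 -0.   0. ]
[-0.    -0.001 -0.03 ] [ 0.2 -0.   0. ]
```

Still closing, so I'll hold.

Emit:
{"name": "step_arm", "arguments": {"targets": [{"dx":0,"dy":0,"dz":0.001,"rx":0,"ry":0,"rz":0},{"dx":0,"dy":0,"dz":0.001,"rx":0,"ry":0,"rz":0},{"dx":0,"dy":0,"dz":0.001,"rx":0,"ry":0,"rz":0},{"dx":0,"dy":0,"dz":0.001,"rx":0,"ry":0,"rz":0},{"dx":0,"dy":0,"dz":0.001,"rx":0,"ry":0,"rz":0}]}}

```text
time: 5.98
position: [0.5202, -0.36, 0.1383]
tool_rot: [0.992, 0.125, 0.0, 0.001]
ft_force: [-0.1, 0.9, -0.4]
grip_width: 0.0155
```

Emit:
{"name": "step_arm", "arguments": {"targets": [{"dx":0,"dy":0,"dz":0,"rx":0,"ry":0,"rz":0},{"dx":0,"dy":0,"dz":0,"rx":0,"ry":0,"rz":0},{"dx":0,"dy":0,"dz":0,"rx":0,"ry":0,"rz":0},{"dx":0,"dy":0,"dz":0,"rx":0,"ry":0,"rz":0},{"dx":0,"dy":0,"dz":0,"rx":0,"ry":0,"rz":0}]}}

```text
time: 6.6
position: [0.5202, -0.36, 0.1383]
tool_rot: [0.992, 0.125, 0.0, 0.001]
ft_force: [-0.4, 1.9, -1.5]
grip_width: 0.0157
```

```bash
python3 -c "
from h import *
go([.5197,-.3594,.18],-75.6,5);print(telemetry.get_obs()['moment'])"
```

```text
t 6.6 pos [ 0.5202 -0.36    0.1383] yawy -75.59 F [-0.38  1.87 -1.54] w 0.0157
[-0.    -0.    -0.008] [ 0. -0.  0.]
[-0.    -0.    -0.017] [ 0.1 -0.   0. ]
[-0.    -0.    -0.025] [ 0.1 -0.   0. ]
[-0.    -0.    -0.033] [ 0.1 -0.   0. ]
[-0.    -0.001 -0.042] [ 0.1 -0.   0. ]
[ 0.16761058  0.15689802 -0.07572806]
```

The jaws are on the bar at 15.7 mm. I'll lift 50 mm first, then to about 0.33.

Emit:
{"name": "step_arm", "arguments": {"targets": [{"dx":0,"dy":0,"dz":-0.008,"rx":0,"ry":0,"rz":0},{"dx":0,"dy":0,"dz":-0.018,"rx":0,"ry":0,"rz":0},{"dx":0,"dy":0,"dz":-0.03,"rx":0,"ry":0,"rz":0},{"dx":0,"dy":0,"dz":-0.04,"rx":0,"ry":0,"rz":0},{"dx":0,"dy":0,"dz":-0.05,"rx":0,"ry":0,"rz":0}]}}

```text
time: 7.22
position: [0.5202, -0.3599, 0.1893]
tool_rot: [0.992, 0.125, 0.0, 0.001]
ft_force: [-0.4, 0.3, -5.1]
grip_width: 0.0158
```

Emit:
{"name": "step_arm", "arguments": {"targets": [{"dx":0,"dy":0,"dz":-0.03,"rx":0,"ry":0,"rz":0},{"dx":0,"dy":0,"dz":-0.06,"rx":0,"ry":0,"rz":0},{"dx":0,"dy":0,"dz":-0.095,"rx":0,"ry":0,"rz":0},{"dx":0,"dy":0,"dz":-0.125,"rx":0,"ry":0,"rz":0},{"dx":0,"dy":0,"dz":-0.14,"rx":0,"ry":0,"rz":0}]}}

```text
time: 7.85
position: [0.5204, -0.3598, 0.3317]
tool_rot: [0.992, 0.126, 0.002, 0.003]
ft_force: [0.3, 0.1, -5.7]
grip_width: 0.0156
```

```bash
python3 -c "
from h import *
cam('scene','scene4.png')
cam('wrist','wrist4.png')
go([.6,-.2,.33],-45,5)"
```

```text
t 7.95 pos [ 0.5206 -0.36    0.3313] yawy -75.58 F [-0.02 -0.37 -5.89] w 0.0161
[ 0.023 -0.027  0.   ] [ 0.1 -0.  -6.1]
[ 0.047 -0.054  0.   ] [  0.2  -0.  -12.2]
[ 0.07  -0.081  0.   ] [  0.2  -0.  -18.3]
[ 0.093 -0.108  0.001] [  0.3  -0.  -24.5]
[ 0.117 -0.135  0.001] [  0.4  -0.  -30.6]
```

View pics/scene4.png

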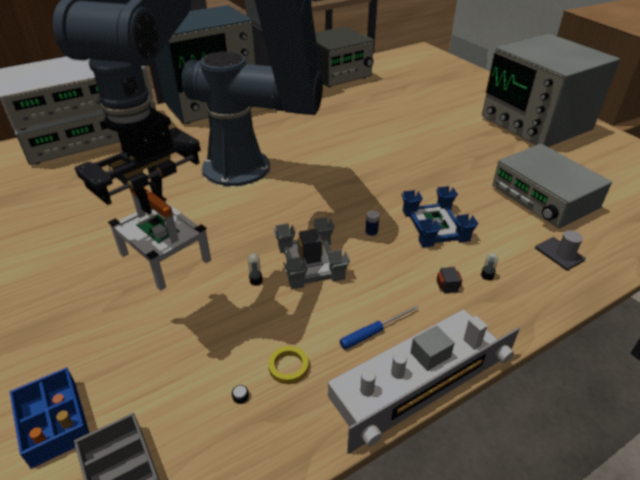

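View pics/wrist4.png

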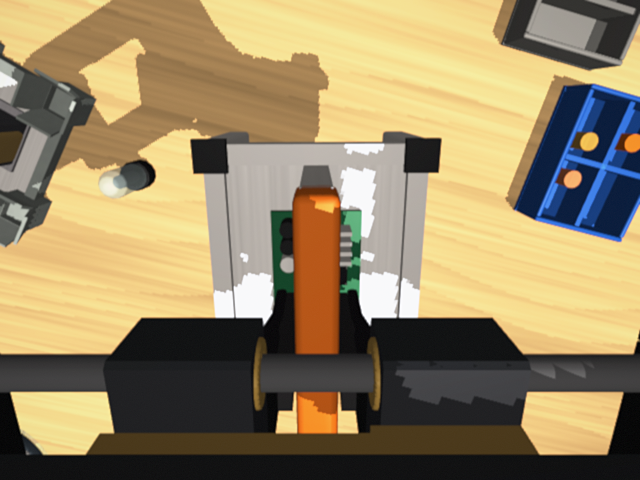

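The tray hangs level, feet about 0.19 m up, and the valve still stands at (255,268) in the scene view. Now I carry it round.

Emit:
{"name": "step_arm", "arguments": {"targets": [{"dx":0.023,"dy":-0.027,"dz":0,"rx":0,"ry":0,"rz":-6},{"dx":0.047,"dy":-0.054,"dz":0,"rx":0,"ry":0,"rz":-13},{"dx":0.07,"dy":-0.081,"dz":0,"rx":0,"ry":0,"rz":-21},{"dx":0.093,"dy":-0.108,"dz":0,"rx":0,"ry":0,"rz":-29},{"dx":0.117,"dy":-0.135,"dz":0,"rx":0,"ry":0,"rz":-36}]}}

```text
time: 8.57
position: [0.5997, -0.1987, 0.3285]
tool_rot: [0.904, 0.428, -0.001, 0.002]
ft_force: [-0.5, -1.0, -6.0]
grip_width: 0.0156
```

```bash
python3 -c "
from h import *
go([.63,0,.33],-3,5)"
```

```text
t 8.575 pos [ 0.5997 -0.1987  0.3285] yawy -39.36 F [-0.54 -0.97 -6.  ] w 0.0156
[ 0.035 -0.021 -0.   ] [ 0.   0.  -7.3]
[ 0.069 -0.041 -0.001] [  0.    0.1 -14.5]
[ 0.104 -0.062 -0.001] [  0.1   0.1 -21.8]
[ 0.138 -0.082 -0.002] [  0.1   0.1 -29.1]
[ 0.173 -0.103 -0.002] [  0.1   0.2 -36.4]
```

Emit:
{"name": "step_arm", "arguments": {"targets": [{"dx":0.035,"dy":-0.021,"dz":0,"rx":0,"ry":0,"rz":-7},{"dx":0.069,"dy":-0.041,"dz":0,"rx":0,"ry":0,"rz":-14},{"dx":0.104,"dy":-0.062,"dz":0,"rx":0,"ry":0,"rz":-22},{"dx":0.138,"dy":-0.082,"dz":-0.001,"rx":0,"ry":0,"rz":-29},{"dx":0.173,"dy":-0.103,"dz":-0.002,"rx":0,"ry":0,"rz":-36}]}}

```text
time: 9.2
position: [0.6289, 0.0018, 0.3276]
tool_rot: [0.726, 0.688, -0.002, -0.0]
ft_force: [0.6, 0.4, -5.2]
grip_width: 0.0157
```

```bash
python3 -c "
from h import *
go([.61,.18,.33],33,5)"
```

```text
t 9.2 pos [0.6289 0.0018 0.3276] yawy -3.13 F [ 0.64  0.4  -5.22] w 0.0157
[ 0.035 -0.006 -0.001] [-0.   0.  -7.2]
[ 0.071 -0.011 -0.001] [ -0.1   0.  -14.5]
[ 0.106 -0.017 -0.002] [ -0.1   0.1 -21.7]
[ 0.141 -0.023 -0.002] [ -0.2   0.1 -28.9]
[ 0.177 -0.029 -0.003] [ -0.2   0.1 -36.1]
```

Emit:
{"name": "step_arm", "arguments": {"targets": [{"dx":0.035,"dy":-0.006,"dz":0,"rx":0,"ry":0,"rz":-7},{"dx":0.071,"dy":-0.011,"dz":0,"rx":0,"ry":0,"rz":-14},{"dx":0.106,"dy":-0.017,"dz":-0.001,"rx":0,"ry":0,"rz":-22},{"dx":0.141,"dy":-0.023,"dz":-0.002,"rx":-0.1,"ry":0.1,"rz":-29},{"dx":0.177,"dy":-0.029,"dz":-0.003,"rx":-0.2,"ry":0.1,"rz":-36}]}}

```text
time: 9.82
position: [0.6085, 0.1811, 0.3279]
tool_rot: [0.476, 0.879, -0.001, -0.002]
ft_force: [0.4, -0.7, -5.6]
grip_width: 0.016
```

```bash
python3 -c "
from h import *
go([.5475,.334,.33],69.5,5)"
```

```text
t 9.825 pos [0.6085 0.1811 0.3279] yawy 33.09 F [ 0.37 -0.69 -5.57] w 0.016
[ 0.032  0.006 -0.   ] [-0.  -0.  -7.3]
[ 0.065  0.013 -0.001] [ -0.1  -0.1 -14.6]
[ 0.097  0.019 -0.001] [ -0.1  -0.1 -21.8]
[ 0.129  0.026 -0.002] [ -0.2  -0.2 -29.1]
[ 0.161  0.032 -0.002] [ -0.2  -0.2 -36.4]
```

Emit:
{"name": "step_arm", "arguments": {"targets": [{"dx":0.035,"dy":0.006,"dz":0,"rx":0,"ry":0,"rz":-8},{"dx":0.075,"dy":0.014,"dz":0,"rx":0,"ry":0,"rz":-17},{"dx":0.115,"dy":0.023,"dz":-0.001,"rx":0,"ry":0,"rz":-26},{"dx":0.161,"dy":0.032,"dz":-0.002,"rx":-0.2,"ry":-0.2,"rz":-36.4},{"dx":0.161,"dy":0.032,"dz":-0.002,"rx":-0.2,"ry":-0.2,"rz":-36.4}]}}

```text
time: 10.45
position: [0.5444, 0.3366, 0.328]
tool_rot: [0.175, 0.984, -0.0, -0.002]
ft_force: [0.9, -1.9, -5.4]
grip_width: 0.0159
```

```bash
python3 - <<'E'
from h import *
for n in ['scene','side','wrist']:
    c=cam(n,n+'5.png');np.savez('/tmp/%s5.npz'%n,**c);P=pts(c)
    hsv=cv2.cvtColor(c['img'],cv2.COLOR_BGR2HSV);H,S=hsv[...,0].astype(int),hsv[...,1].astype(int)
    m=(H<14)&(S>150)&(np.hypot(P[...,0]-.5475,P[...,1]-.334)<.075)&(P[...,2]>.3)&(P[...,2]<.37);T=P[m]
    print(n,m.sum(),np.percentile(T[:,2],[2,50,98]),cv2.minAreaRect((T[T[:,2]>np.percentile(T[:,2],98)-.006][:,:2]*1000).astype(np.float32)))
go([.5475,.334,.25],69.5,5)
E
```

```text
scene 269 [0.32237316 0.33631695 0.36018544] ((547.9171142578125, 331.8428649902344), (47.4234504699707, 13.452253341674805), 53.39750671386719)
side 732 [0.32193659 0.33635249 0.34033158] ((515.8973999023438, 344.29290771484375), (26.360755920410156, 54.653892517089844), 77.94285583496094)
wrist 8951 [0.33070762 0.33886448 0.34042476] ((538.27001953125, 336.80908203125), (16.473970413208008, 95.5752944946289), 69.34541320800781)
t 10.6 pos [0.5469 0.3329 0.3285] yawy 69.46 F [ 0.01 -0.84 -6.62] w 0.0158
[-0.     0.     0.016] [-0. -0. -0.]
[-0.     0.001  0.031] [-0.1 -0.  -0. ]
[-0.     0.001  0.047] [-0.1 -0.1 -0. ]
[-0.     0.001  0.063] [-0.1 -0.1 -0. ]
[-0.     0.001  0.078] [-0.2 -0.1 -0. ]
```

View pics/scene5.png

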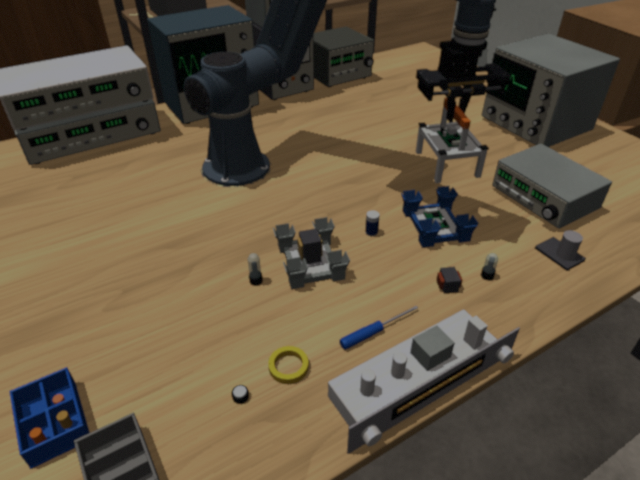

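View pics/side5.png

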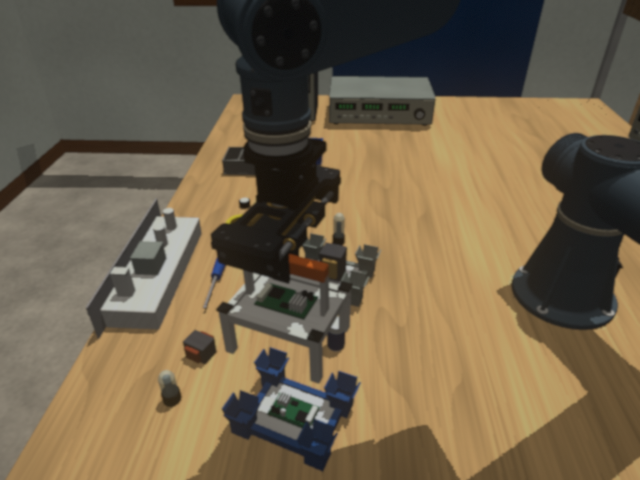

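View pics/wrist5.png

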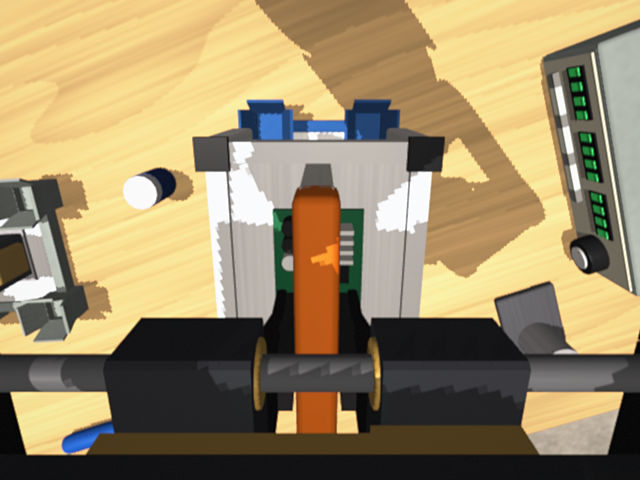

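All views agree: the tray is level above the blue base, and the visible cups at (265,120) and (372,120) line up with the tray sides in the wrist view. I'll descend part way and check the alignment.

Emit:
{"name": "step_arm", "arguments": {"targets": [{"dx":0,"dy":0,"dz":0.016,"rx":0,"ry":0,"rz":0},{"dx":0,"dy":0.001,"dz":0.035,"rx":-0.1,"ry":0,"rz":0},{"dx":0,"dy":0.001,"dz":0.06,"rx":-0.2,"ry":-0.1,"rz":0},{"dx":0,"dy":0.001,"dz":0.08,"rx":-0.2,"ry":-0.1,"rz":0},{"dx":0,"dy":0.001,"dz":0.088,"rx":-0.2,"ry":-0.1,"rz":0}]}}

```text
time: 11.22
position: [0.5461, 0.332, 0.2376]
tool_rot: [0.179, 0.984, -0.001, -0.002]
ft_force: [0.1, -0.2, -4.8]
grip_width: 0.0155
```

```bash
python3 - <<'E'
from h import *
go([.5475,.334,.235],69.5,1)
for n in ['scene','side','wrist']:
    c=cam(n,n+'6.png');np.savez('/tmp/%s6.npz'%n,**c)
    if n=='wrist': continue
    im=c['img'][90:260,370:520] if n=='scene' else c['img'][270:480,190:400]
    cv2.imwrite('pics/%s6b.png'%n,cv2.resize(im,None,fx=3 if n=='scene' else 2.8,fy=3 if n=='scene' else 2.8,interpolation=cv2.INTER_CUBIC))
go([.5475,.334,.235],69.5,1)
E
```

```text
t 11.225 pos [0.5461 0.332  0.2376] yawy 69.35 F [ 0.11 -0.15 -4.84] w 0.0155
[-0.001  0.002  0.003] [-0.2 -0.2 -0.1]
t 11.375 pos [0.5473 0.333  0.24  ] yawy 69.4 F [ 1.11 -0.38 -6.27] w 0.016
[0.    0.001 0.005] [ 0.  -0.  -0.1]
```

View pics/scene6b.png

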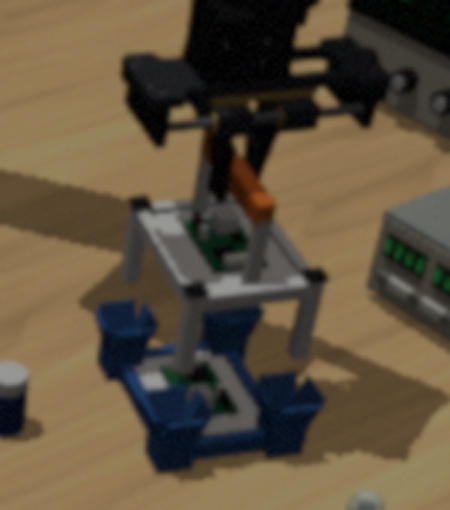

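View pics/side6b.png

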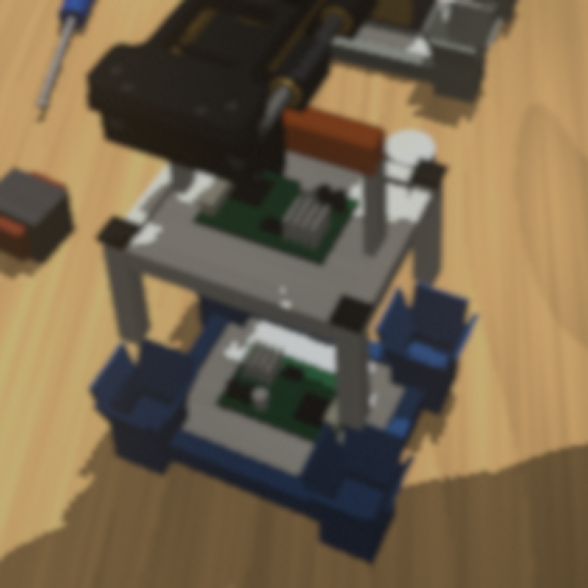

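View pics/wrist6.png

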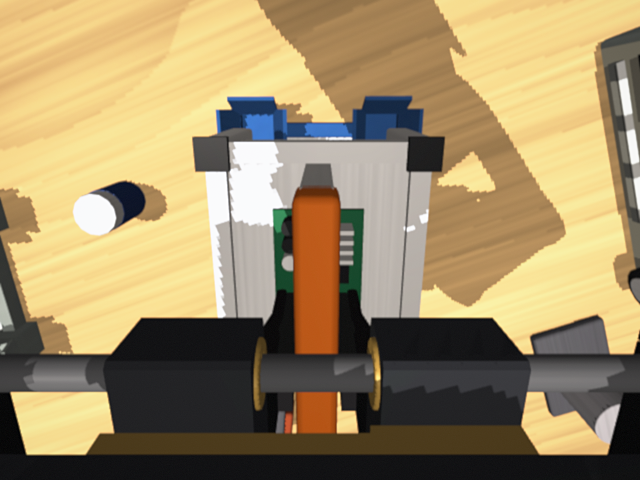

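The feet hang just above their cups. I'll check the dark corner caps of the tray against the base position in each camera.

```bash
python3 - <<'E'
from h import *
C0=np.array([.5475,.334]);a=np.radians(-20.5);ex=np.array([np.cos(a),np.sin(a)]);ey=np.array([-ex[1],ex[0]])
cup=[C0+sx*.065*ex+sy*.05*ey for sx in(-1,1) for sy in (-1,1)]
for n in ['scene','side','wrist']:
    c=dict(np.load('/tmp/%s6.npz'%n));P=pts(c)
    hsv=cv2.cvtColor(c['img'],cv2.COLOR_BGR2HSV)
    for q in cup:
        d=np.hypot(P[...,0]-q[0],P[...,1]-q[1])
        m=(d<.02)&(np.abs(P[...,2]-.19)<.012)&(hsv[...,2]<(75 if n=='wrist' else 60))
        m=cv2.morphologyEx(m.astype(np.uint8),cv2.MORPH_OPEN,np.ones((2,2)))>0
        if m.sum()>10:
            T=P[m];r=cv2.minAreaRect((T[:,:2]*1000).astype(np.float32))
            e=np.array(r[0])-q*1000
            print(n,(q*1000).round(1),m.sum(),T[:,2].mean().round(4),np.round(r[1],1),'err long,short',(e@ex).round(1),(e@ey).round(1))
E
```

```text
scene [469.1 309.9] 20 0.1794 [15.7  9.3] err long,short 7.3 0.0
scene [590.9 264.4] 22 0.1786 [10.1 17.5] err long,short 5.0 -0.1
scene [625.9 358.1] 21 0.1791 [14.7  9.2] err long,short 5.5 -2.8
side [469.1 309.9] 66 0.1809 [13.  12.1] err long,short -2.4 -0.0
side [504.1 403.6] 127 0.1891 [ 18.7 428.6] err long,short -81.1 183.8
side [625.9 358.1] 71 0.1795 [13.4 11.8] err long,short -2.8 0.3
wrist [469.1 309.9] 109 0.1803 [15.3 17.5] err long,short 3.0 0.1
wrist [504.1 403.6] 1217 0.1815 [123.8  25.6] err long,short 8.3 5.6
```

Cap estimates scatter by about ±3 mm with opposite signs per camera, while the handle and base measurements agree to 1–2 mm. That is within the 6 mm clearance, so I'll descend in stages and watch the lateral force.

Emit:
{"name": "step_arm", "arguments": {"targets": [{"dx":0,"dy":0.001,"dz":0.01,"rx":0,"ry":0,"rz":0},{"dx":0,"dy":0.001,"dz":0.02,"rx":0,"ry":0,"rz":-0.1},{"dx":0,"dy":0.001,"dz":0.03,"rx":0,"ry":0,"rz":-0.1},{"dx":0,"dy":0.001,"dz":0.04,"rx":0,"ry":0,"rz":-0.1},{"dx":0,"dy":0.001,"dz":0.045,"rx":0,"ry":0,"rz":-0.1}]}}

```text
time: 12.0
position: [0.5471, 0.3338, 0.1939]
tool_rot: [0.178, 0.984, -0.0, -0.001]
ft_force: [-1.5, -0.1, -5.8]
grip_width: 0.0153
```

```bash
python3 - <<'E'
from h import *
for n in ['scene','side']:
    c=cam(n);np.savez('/tmp/%s7.npz'%n,**c)
    im=c['img'][90:260,370:520] if n=='scene' else c['img'][280:480,200:380]
    cv2.imwrite('pics/%s7b.png'%n,cv2.resize(im,None,fx=3,fy=3,interpolation=cv2.INTER_CUBIC))
go([.5475,.334,.175],69.5,1)
print(telemetry.get_obs()['moment'])
E
```

```text
t 12.1 pos [0.5471 0.3338 0.194 ] yawy 69.51 F [ 0.13 -0.31 -5.31] w 0.0155
[-0.     0.     0.019] [-0.1 -0.1  0. ]
[0.00459309 0.01695491 0.02218592]
```

View pics/scene7b.png

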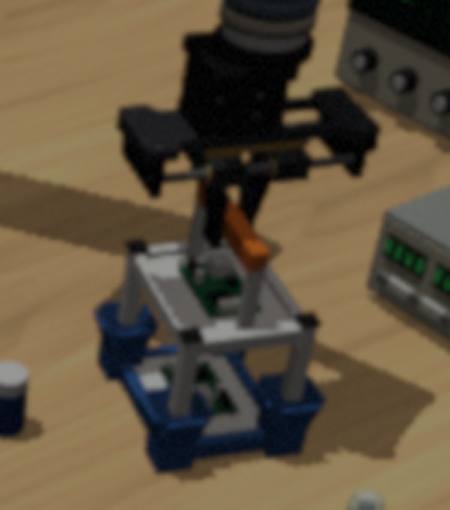

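View pics/side7b.png

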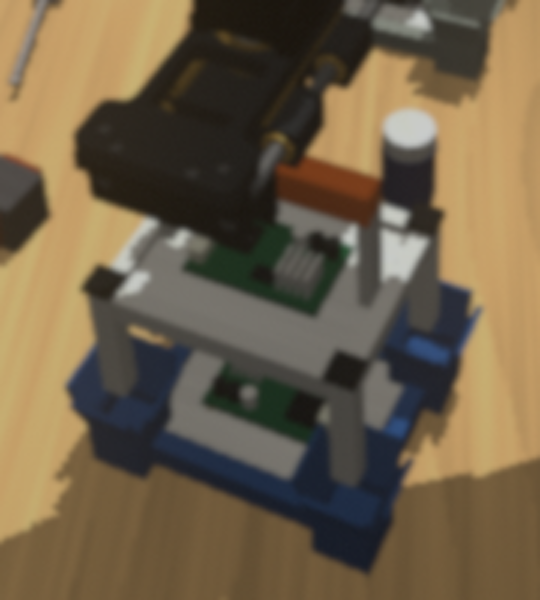

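Both views show the posts inside the cup mouths, in the scene crop at (130,320), (185,405) and (300,395), with no lateral force. I'll go on slowly.

Emit:
{"name": "step_arm", "arguments": {"targets": [{"dx":0,"dy":0,"dz":0.005,"rx":-0.1,"ry":0,"rz":0},{"dx":0,"dy":0,"dz":0.01,"rx":-0.1,"ry":-0.1,"rz":0},{"dx":0,"dy":0,"dz":0.015,"rx":-0.1,"ry":-0.1,"rz":0},{"dx":0,"dy":0,"dz":0.02,"rx":-0.1,"ry":-0.1,"rz":0},{"dx":0,"dy":0,"dz":0.022,"rx":-0.1,"ry":-0.1,"rz":0}]}}

```text
time: 12.72
position: [0.5469, 0.3337, 0.1715]
tool_rot: [0.178, 0.984, 0.0, -0.0]
ft_force: [0.6, -0.4, -4.6]
grip_width: 0.0157
```

Emit:
{"name": "step_arm", "arguments": {"targets": [{"dx":0,"dy":0,"dz":0.002,"rx":0,"ry":0,"rz":0},{"dx":0,"dy":0,"dz":0.004,"rx":0,"ry":0,"rz":0},{"dx":0,"dy":0,"dz":0.006,"rx":0,"ry":0,"rz":0},{"dx":0,"dy":0,"dz":0.008,"rx":0,"ry":0,"rz":0},{"dx":0,"dy":0,"dz":0.008,"rx":0,"ry":0,"rz":0}]}}

```text
time: 13.35
position: [0.5468, 0.3337, 0.1633]
tool_rot: [0.178, 0.984, 0.0, -0.0]
ft_force: [0.7, 0.7, -5.0]
grip_width: 0.0156
```

```bash
python3 -c "
from h import *
go([.5475,.334,.16],69.5,1)
print(telemetry.get_obs()['moment'])"
```

```text
t 13.35 pos [0.5468 0.3337 0.1633] yawy 69.5 F [ 0.72  0.66 -4.99] w 0.0156
[-0.001  0.001  0.003] [-0. -0.  0.]
[0.03386419 0.00859193 0.00118606]
```

Emit:
{"name": "step_arm", "arguments": {"targets": [{"dx":0,"dy":0,"dz":0.001,"rx":0,"ry":0,"rz":0},{"dx":0,"dy":0,"dz":0.002,"rx":0,"ry":0,"rz":0},{"dx":0,"dy":0,"dz":0.003,"rx":0,"ry":0,"rz":0},{"dx":0,"dy":0,"dz":0.0035,"rx":0,"ry":0,"rz":0},{"dx":0,"dy":0,"dz":0.0035,"rx":0,"ry":0,"rz":0}]}}

```text
time: 13.98
position: [0.5468, 0.3347, 0.1613]
tool_rot: [0.178, 0.984, 0.001, -0.0]
ft_force: [-4.8, 3.3, 4.2]
grip_width: 0.0154
```

```bash
python3 -c "
from h import *
go([.5475,.334,.16],69.5,1)
print(telemetry.get_obs()['moment'])"
```

```text
t 13.975 pos [0.5468 0.3347 0.1613] yawy 69.5 F [-4.76  3.27  4.2 ] w 0.0154
[-0.001 -0.     0.001] [ 0.1 -0.   0. ]
[ 0.26167402  0.64124791 -0.10707205]
```

Contact at 0.161. I'll press slightly further to see whether it is the floor.

Emit:
{"name": "step_arm", "arguments": {"targets": [{"dx":0,"dy":0,"dz":0.001,"rx":0,"ry":0,"rz":0},{"dx":0,"dy":0,"dz":0.002,"rx":0,"ry":0,"rz":0},{"dx":0,"dy":0,"dz":0.003,"rx":0,"ry":0,"rz":0},{"dx":0,"dy":0,"dz":0.003,"rx":0,"ry":0,"rz":0},{"dx":0,"dy":0,"dz":0.003,"rx":0,"ry":0,"rz":0}]}}

```text
time: 14.6
position: [0.5466, 0.3358, 0.1605]
tool_rot: [0.178, 0.984, 0.002, 0.0]
ft_force: [-6.8, 3.7, 11.0]
grip_width: 0.0159
```

```bash
python3 - <<'E'
from h import *
for n in ['scene','side']:
    c=cam(n);np.savez('/tmp/%s8.npz'%n,**c)
    im=c['img'][90:260,370:520] if n=='scene' else c['img'][280:480,200:380]
    cv2.imwrite('pics/%s8b.png'%n,cv2.resize(im,None,fx=3,fy=3,interpolation=cv2.INTER_CUBIC))
go([.5475,.334,.16],69.5,1)
print(telemetry.get_obs()['moment'])
E
```

```text
t 14.7 pos [0.5466 0.3358 0.1605] yawy 69.51 F [-6.18  3.87 11.17] w 0.0155
[-0.001 -0.001  0.   ] [ 0.2 -0.   0. ]
[ 0.15264055  0.90845175 -0.05126277]
```

View pics/scene8b.png

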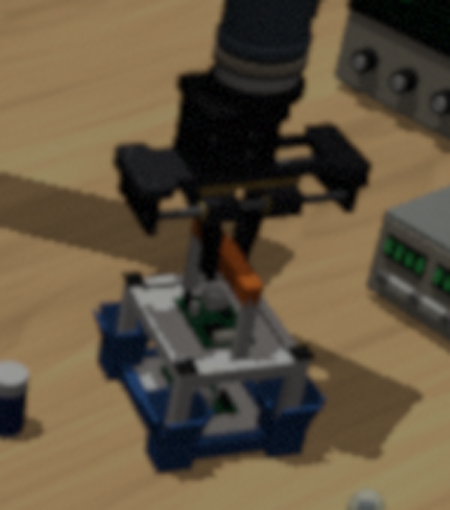

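View pics/side8b.png

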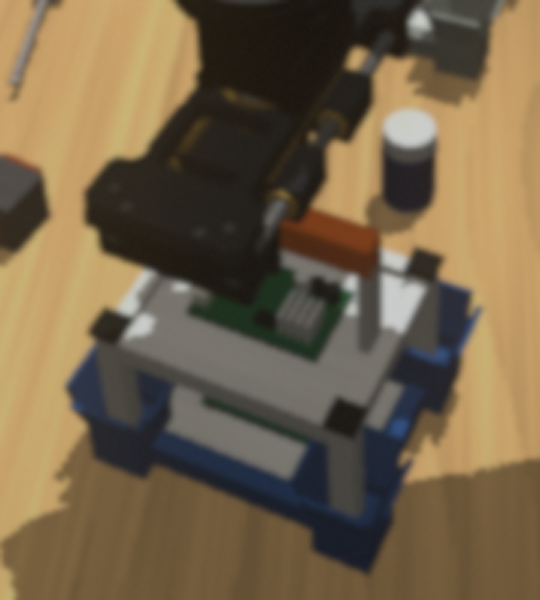

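The posts sit deep in the cups and the TCP is at 0.1605, against about 0.160 for home. The side load suggests one end is touching first, so I'll check the deck tilt from depth.

```bash
python3 - <<'E'
from h import *
C0=np.array([.5475,.334]);a=np.radians(-20.5);ex=np.array([np.cos(a),np.sin(a)]);ey=np.array([-ex[1],ex[0]])
for n in ['scene','side']:
  for k,zc in ((6,.240),(7,.194),(8,.1605)):
    c=dict(np.load('/tmp/%s%d.npz'%(n,k)));P=pts(c)
    L=(P[...,:2]-C0)@ex;Sh=(P[...,:2]-C0)@ey
    hsv=cv2.cvtColor(c['img'],cv2.COLOR_BGR2HSV)
    m=(np.abs(L)<.07)&(np.abs(Sh)<.055)&(np.abs(P[...,2]-(zc-.0575))<.012)&(hsv[...,1]<60)
    A=np.c_[L[m],Sh[m],np.ones(m.sum())];z=P[...,2][m]
    for _ in range(6):
        s=np.linalg.lstsq(A,z,rcond=None)[0];r=np.abs(z-A@s);g=r<max(.0015,0.0);A,z=(A[g],z[g]) if g.sum()>60 else (A,z)
    print(n,k,m.sum(),len(z),'tilt deg long,short',np.degrees(s[:2]).round(2),'z',s[2].round(4),'z-tcp',(s[2]-zc).round(4))
E
```

```text
scene 6 720 103 tilt deg long,short [-0.08  0.46] z 0.1763 z-tcp -0.0637
scene 7 967 236 tilt deg long,short [-0.69  0.81] z 0.1307 z-tcp -0.0633
scene 8 1001 236 tilt deg long,short [-0.48  0.43] z 0.0978 z-tcp -0.0627
side 6 2058 576 tilt deg long,short [-0.54 -2.29] z 0.1763 z-tcp -0.0637
side 7 2773 874 tilt deg long,short [-0.93  0.12] z 0.1296 z-tcp -0.0644
side 8 2692 725 tilt deg long,short [-0.84 -0.06] z 0.0962 z-tcp -0.0643
```

The deck reads about 0.5–0.9° low at the +x end, close to the noise, which fits that end touching first. I'll relax the side load, soften the grip so the tray can settle while still held, and press lightly.

Emit:
{"name": "step_arm", "arguments": {"targets": [{"dx":0.001,"dy":0,"dz":0,"rx":0,"ry":-0.2,"rz":0},{"dx":0.001,"dy":0,"dz":0,"rx":0,"ry":-0.4,"rz":0},{"dx":0.001,"dy":0,"dz":0.001,"rx":0,"ry":-0.5,"rz":0},{"dx":0.001,"dy":0,"dz":0.001,"rx":0,"ry":-0.5,"rz":0},{"dx":0.001,"dy":0,"dz":0.001,"rx":0,"ry":-0.5,"rz":0}], "force": 12}}

```text
time: 15.32
position: [0.5461, 0.3358, 0.1603]
tool_rot: [0.178, 0.984, 0.001, 0.005]
ft_force: [-2.4, -1.2, 5.0]
grip_width: 0.016
```

```bash
python3 -c "
from h import *
go([.5475,.334,.16],69.5,1)
print(telemetry.get_obs()['moment'])"
```

```text
t 15.325 pos [0.5461 0.3358 0.1603] yawy 69.5 F [-2.44 -1.2   5.03] w 0.016
[-0.002 -0.001  0.   ] [0.2 0.5 0. ]
[-0.14011479  0.45256179  0.02598634]
```

Emit:
{"name": "step_arm", "arguments": {"targets": [{"dx":0,"dy":0,"dz":0.001,"rx":0,"ry":0,"rz":0},{"dx":0,"dy":0,"dz":0.002,"rx":0,"ry":0,"rz":0},{"dx":0,"dy":0,"dz":0.002,"rx":0,"ry":0,"rz":0},{"dx":0,"dy":0,"dz":0.002,"rx":0,"ry":0,"rz":0},{"dx":0,"dy":0,"dz":0.002,"rx":0,"ry":0,"rz":0}]}}

```text
time: 15.95
position: [0.5461, 0.3358, 0.1602]
tool_rot: [0.178, 0.984, 0.001, 0.005]
ft_force: [-3.6, -0.6, 10.9]
grip_width: 0.0159
```

```bash
python3 - <<'E'
from h import *
go([.5475,.334,.16],69.5,1)
print(telemetry.get_obs()['moment'])
c=cam('wrist','wrist9.png')
C0=np.array([.5475,.334]);a=np.radians(-20.5);ex=np.array([np.cos(a),np.sin(a)]);ey=np.array([-ex[1],ex[0]])
for n in ['scene','side']:
    c=cam(n);np.savez('/tmp/%s9.npz'%n,**c);P=pts(c)
    L=(P[...,:2]-C0)@ex;Sh=(P[...,:2]-C0)@ey
    hsv=cv2.cvtColor(c['img'],cv2.COLOR_BGR2HSV)
    m=(np.abs(L)<.07)&(np.abs(Sh)<.055)&(np.abs(P[...,2]-.1025)<.012)&(hsv[...,1]<60)
    A=np.c_[L[m],Sh[m],np.ones(m.sum())];z=P[...,2][m]
    for _ in range(6):
        s=np.linalg.lstsq(A,z,rcond=None)[0];r=np.abs(z-A@s);g=r<.0015;A,z=A[g],z[g]
    print(n,len(z),'tilt',np.degrees(s[:2]).round(2),'z',s[2].round(4))
    im=c['img'][90:260,370:520] if n=='scene' else c['img'][280:480,200:380]
    cv2.imwrite('pics/%s9b.png'%n,cv2.resize(im,None,fx=3,fy=3,interpolation=cv2.INTER_CUBIC))
E
```

```text
t 15.95 pos [0.5461 0.3358 0.1602] yawy 69.5 F [-3.59 -0.6  10.91] w 0.0159
[-0.002 -0.001  0.   ] [0.3 0.6 0. ]
[-0.13022214  0.80402461  0.0360868 ]
scene 264 tilt [-0.21  0.27] z 0.0972
side 711 tilt [-0.75 -0.16] z 0.0959
```

View pics/side9b.png

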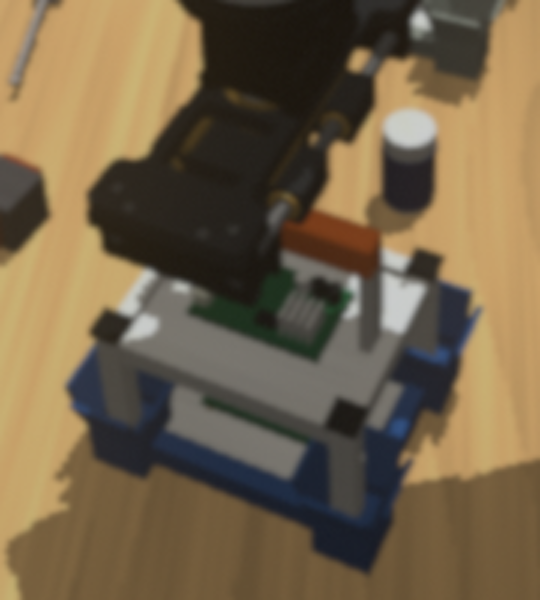

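View pics/wrist9.png

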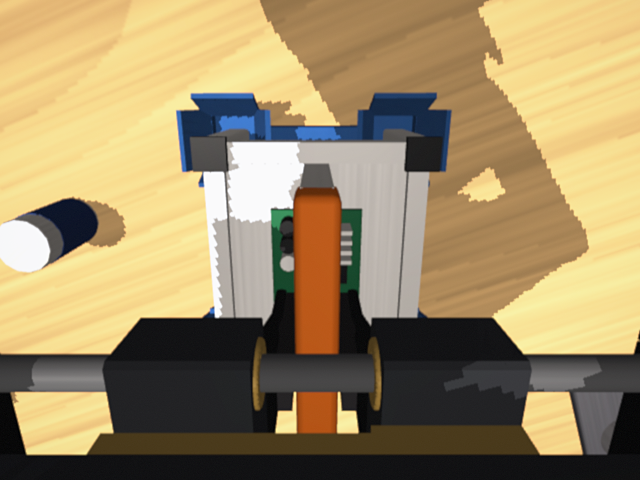

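It is firmly stopped at 0.1602: pressing 2 mm further moved it only 0.1 mm, and the load rose straight up. The posts are home, so I release.

Emit:
{"name": "step_arm", "arguments": {"targets": [{"dx":0,"dy":0,"dz":0,"rx":0,"ry":0,"rz":0},{"dx":0,"dy":0,"dz":0,"rx":0,"ry":0,"rz":0},{"dx":0,"dy":0,"dz":0,"rx":0,"ry":0,"rz":0},{"dx":0,"dy":0,"dz":0,"rx":0,"ry":0,"rz":0},{"dx":0,"dy":0,"dz":0,"rx":0,"ry":0,"rz":0}]}}

```text
time: 16.73
position: [0.5461, 0.3358, 0.1602]
tool_rot: [0.178, 0.984, 0.001, 0.005]
ft_force: [-1.9, 0.9, 3.4]
grip_width: 0.016
```

Emit:
{"name": "step_arm", "arguments": {"targets": [{"dx":0,"dy":0,"dz":0,"rx":0,"ry":0,"rz":0},{"dx":0,"dy":0,"dz":0,"rx":0,"ry":0,"rz":0},{"dx":0,"dy":0,"dz":0,"rx":0,"ry":0,"rz":0},{"dx":0,"dy":0,"dz":0,"rx":0,"ry":0,"rz":0},{"dx":0,"dy":0,"dz":0,"rx":0,"ry":0,"rz":0}], "gripper": 1}}

```text
time: 17.35
position: [0.5461, 0.3357, 0.1601]
tool_rot: [0.178, 0.984, 0.001, 0.005]
ft_force: [0.4, 0.1, 0.1]
grip_width: 0.0577
```

```bash
python3 -c "
from h import *
go([.5475,.334,.16],69.5,1)
print(telemetry.get_obs()['moment'])"
```

```text
t 17.35 pos [0.5461 0.3357 0.1601] yawy 69.5 F [0.37 0.09 0.07] w 0.0577
[-0.002 -0.001  0.   ] [ 0.3  0.6 -0. ]
[-0.02672919  0.02918755 -0.01213854]
```

Released, with no force left on the tool. I'll finish opening while rising.

Emit:
{"name": "step_arm", "arguments": {"targets": [{"dx":0,"dy":0,"dz":0,"rx":0,"ry":0,"rz":0},{"dx":0,"dy":0,"dz":-0.01,"rx":0,"ry":0,"rz":0},{"dx":0,"dy":0,"dz":-0.03,"rx":0,"ry":0,"rz":0},{"dx":0,"dy":0,"dz":-0.06,"rx":0,"ry":0,"rz":0},{"dx":0,"dy":0,"dz":-0.09,"rx":0,"ry":0,"rz":0}]}}

```text
time: 17.98
position: [0.5452, 0.3357, 0.2517]
tool_rot: [0.178, 0.984, 0.001, 0.005]
ft_force: [0.3, 0.5, -0.4]
grip_width: 0.0868
```

Emit:
{"name": "step_arm", "arguments": {"targets": [{"dx":0,"dy":0,"dz":-0.03,"rx":0,"ry":0,"rz":0},{"dx":0,"dy":0,"dz":-0.06,"rx":0,"ry":0,"rz":0},{"dx":0,"dy":0,"dz":-0.09,"rx":0,"ry":0,"rz":0},{"dx":0,"dy":0,"dz":-0.11,"rx":0,"ry":0,"rz":0},{"dx":0,"dy":0,"dz":-0.11,"rx":0,"ry":0,"rz":0}]}}

```text
time: 18.6
position: [0.5448, 0.336, 0.3645]
tool_rot: [0.178, 0.984, 0.003, 0.008]
ft_force: [0.7, -0.3, 0.1]
grip_width: 0.0866
```

```bash
python3 - <<'E'
from h import *
for n in ['scene','side','wrist']:
    c=cam(n,n+'10.png');P=pts(c)
    hsv=cv2.cvtColor(c['img'],cv2.COLOR_BGR2HSV);H,S=hsv[...,0].astype(int),hsv[...,1].astype(int)
    m=(H<14)&(S>150)&(np.hypot(P[...,0]-.5475,P[...,1]-.334)<.075)&(P[...,2]>.16)&(P[...,2]<.175);T=P[m]
    print(n,m.sum(),np.percentile(T[:,2],[50,90]),cv2.minAreaRect((T[:,:2]*1000).astype(np.float32)))
    L=(T[:,:2]-[.5475,.334])@np.array([.937,-.35]); print([np.percentile(T[(L>a)&(L<b)][:,2],75).round(4) for a,b in((-.06,-.035),(.035,.06))])
print(telemetry.get_obs()['time'])
E
```

```text
scene 243 [0.16999242 0.17249296] ((551.5105590820312, 331.7289123535156), (16.964807510375977, 121.32732391357422), 69.48580169677734)
[np.float64(0.1718), np.float64(0.1714)]
side 920 [0.16974595 0.17144926] ((547.1915893554688, 336.3455810546875), (17.328414916992188, 118.59075164794922), 69.923583984375)
[np.float64(0.1709), np.float64(0.1706)]
wrist 2051 [0.17075866 0.17177315] ((548.5379638671875, 334.9040832519531), (15.384069442749023, 118.46218872070312), 69.68438720703125)
[np.float64(0.1712), np.float64(0.1713)]
18.75
```

View pics/scene10.png

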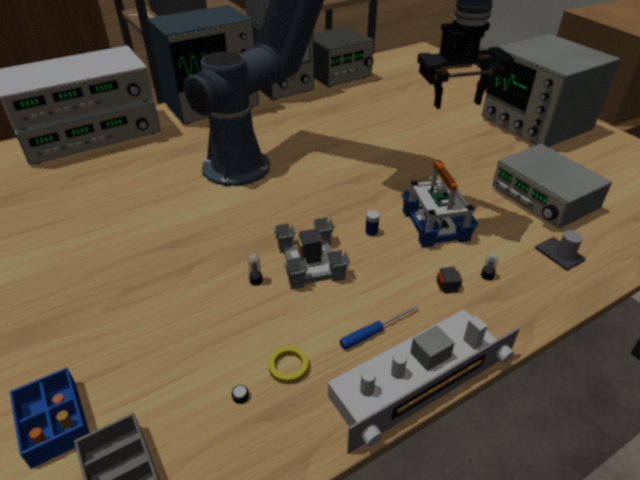

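View pics/side10.png

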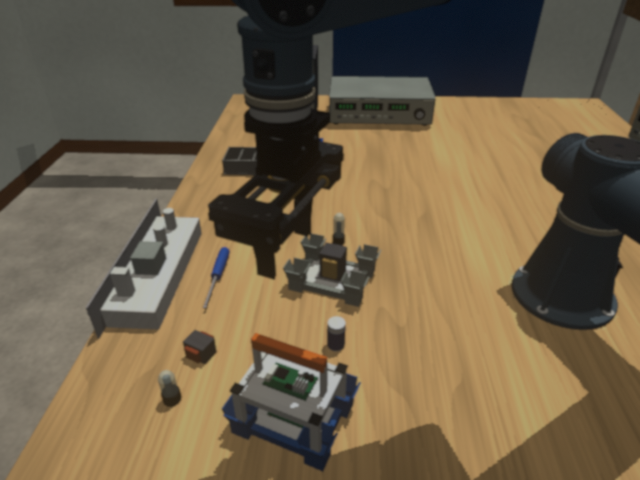

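View pics/wrist10.png

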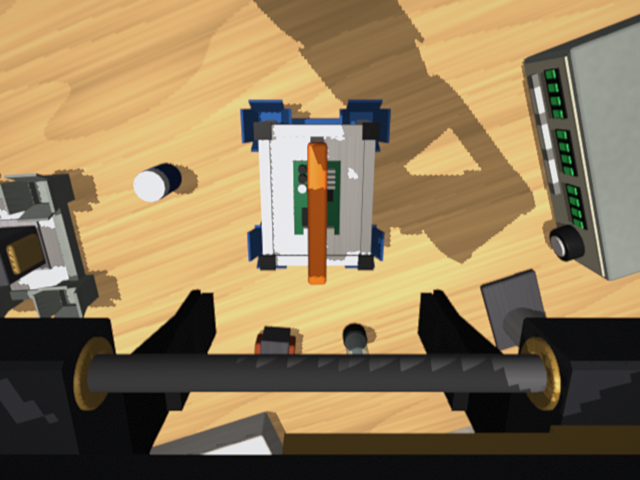

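The tray sits level on the blue base: bar top at 0.171 m (0.160 + 0.011 expected), both ends within 0.5 mm of each other. The valve stands at (255,268) in the scene view, the can is unmoved, and the gripper is clear.

```bash
python3 -c "
from rig import robot
print(robot.hand_in())"
```

```text
the job is handed in; nothing more can be done
None
```

The tray is stacked on the blue base with all four posts home in their cups, and I handed the job in at about 18.8 s. I gripped the orange handle, carried the tray with its feet about 0.19 m up, over the valve and the grey base. I lowered it to a firm stop and let go only then.

**Last checks:**
- **Height:** The handle stopped at 0.1602 m, where fully home is 0.160 m. Afterwards the bar top read about 0.171 m in all three cameras, as expected, and its two ends agreed within 0.5 mm.
- **Force:** There was none left on the tool after release, and the highest reading I saw was about 13 N.
- **Surroundings:** The valve, the can and the grey base look undisturbed, and the gripper is well clear.

**What disagreed:**
- **Alignment check above the base:** The tray's corner caps scattered from -3 to +7 mm between cameras, so I relied on the handle and base measurements instead.
- **First contact:** It showed a side load of about 7 N, apparently one end touching first. I removed most of it with a small shift, a slight tilt and a softer grip.
- **Tilt before release:** With the tray seated but still gripped, the side camera's depth read 0.75° and the scene camera's 0.2°. I put this down to noise, because the side camera read much the same before contact.

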